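Slide the tablet back through the outlet gap

ROBOT

A 7-joint arm with a two-finger parallel gripper is mounted at the origin on the work surface. World frame = base frame: x ahead of the robot, y to its left, z up, the work surface at z = 0. Lengths are in m, angles in rad, forces in N, time in s.
With the tool pointing down it reaches from about 0.425 to 0.95 m from the base axis. Payload 16.7 kg.
Tool frame: the origin (TCP) lies on the centre line of the jaws, within the pads' length; the fingertips stand 14 mm ahead of it and the grasp point (between the pads) lies 5 mm behind it (bot.tip_extent is the distance from the TCP to the fingertips, in m); z points along the fingers, y is the line along which they close (so a half turn about z gives the same grasp; the last joint's range is limited). The gripper opens to 94 mm and grips with 3 to 60 N. Pads are 16 mm wide; open, the fingers measure 119 mm over their backs; the gripper's body (75 mm by 177 mm) begins 78 mm behind the grasp point.
Start: joints at [-1.429, 0.426, 0.074, 1.606, -0.034, 1.111, -0.067], TCP at [0.194, 0.647, 0.187] pointing down, gripper open.
Joint ranges: [-2.85, 2.85], [-0.5, 2.14], [-1.23, 1.37], [0.21, 2.46], [-1.02, 4.16], [0.16, 2.05], [-2.73, 2.73]. Speed limits (rad/s): [1.89, 1.89, 2.39, 2.39, 3.01, 3.01, 3.01].

INTERFACE

Orientations are given as a rotation vector (axis times angle).
In Python, from workcell import bot gives the robot as it stands.
- The arm moves only by the tool play_rows, never from a script. Its argument "commands" is a list of rows, each an object of numbers: "jaw": the opening, from -1 (shut) to 1 (fully open); "tx", "ty", "tz": the shift along the tool's x, y, z scaled (see below); "yaw": the turn about the tool's z scaled (see below). A call has 1 to 12 rows; each row is the pose to reach, as a shift and turn from the pose commanded when the call began, along the tool's axes at that moment; what a row does not reach only later rows make up. The controller multiplies each number of a shift by 200 mm and each number of a turn by 0.5 rad. A row lasts 1/8 s, in which the tool goes at most 62.5 mm and 10.7 degrees, less where a joint would pass 70% of its speed; a pose out of reach is approached as far as the arm can. A call with a number of a shift or a turn outside -1 to 1 is refused whole. A call with a gripper value outside its range is refused whole. The fingers move at their own pace and stop on an object; "squeeze" is the grip in N (left out, the last holds). Time passes only in rows, so rows that repeat a pose let the fingers close. It gives the time, the measured TCP pose, the force, the opening and the grip force at its end, in the units of the state.
- bot.read_state(): the state, without advancing time (a new reading comes with each control period).
- bot.snapshot(name): name is "side" or "top" or "wrist"; returns a dict with "frame" (400x640x3 uint8, red, green, blue), "z_map" (400x640 float32, m along the optical axis (not along the pixel's ray), 0 where there is no reading), "intrinsics" (3x3 intrinsics, pixels), "pose" (4x4, takes a point from camera to world coordinates). Camera axes: x right, y up, looking along -z (the intrinsics and any distortion apply to the point x, -y, -z); pixel columns grow to the right and rows downward; lengths in m; the calibration is good to about 2 mm. A picture is of the moment at which its call begins.
- bot.hand_in(): hands the job in; it is judged then, once.
The state is a dict: "t": time; "joints": joint angles; "qvel": joint speeds; "joint_torque": joint torques, N m; "tcp_pos": TCP position; "tcp_rot": TCP orientation; "ft_force": force on the tool from outside, world axes, zero at the start; "wrist_torque": the same for the moment, N m; "gripper_width": finger opening in m; "grasp_force": force on a finger pad.
Only numpy, scipy, OpenCV 4.12 (cv2) and the standard library are available. Lean on these libraries where they do the work, as an engineer would, in place of code of your own. Each camera call takes 0.05 s, during which the arm holds its last target. There are 200 camera calls.

TASK

Push the rugged tablet along the bench with your fingertips, through the gap between the grey and the yellow outlet boxes, and on until it lies wholly within the green taped rectangle on the other side. Keep it flat on the bench all the way, without lifting it, leave the other loose things where they are, and take your hand off the tablet at the end.

Things in the scene. Friction and masses are not known exactly. Their poses are not given: they have to be found in the camera images.
- tablet: Loose compact rugged tablet flat on the bench, screen up: black rubber body, dark-blue screen, 108 mm (its x) by 176 mm (its y) by 18 mm thick, corners rounded to 10 mm, about 0.45 kg, slides with ordinary friction. Origin at the centre of its underside. It starts on either side of the boxes, up to 20 degrees askew and up to 25 mm out of line with the gap.
- tablet_c0 (a point): Corner of the tablet's outline (where its straight edges would meet), half-way up its thickness, at (+54, +88, +9) mm in tablet's frame.
- tablet_c1 (a point): Corner of the tablet's outline (where its straight edges would meet), half-way up its thickness, at (+54, -88, +9) mm in tablet's frame.
- tablet_c2 (a point): Corner of the tablet's outline (where its straight edges would meet), half-way up its thickness, at (-54, +88, +9) mm in tablet's frame.
- tablet_c3 (a point): Corner of the tablet's outline (where its straight edges would meet), half-way up its thickness, at (-54, -88, +9) mm in tablet's frame.
- outlets: Two outlet boxes bolted to the bench, one rigid fixture. Origin on the bench at the middle of the gap between them; y runs along the gap, x across it. Gap: 118 mm wide (x -59 to 59 mm), 146 mm long (y -73 to 73), open above and at both ends. Grey box, nearer the robot: x -145 to -59, 48 mm high; yellow box: x 59 to 151, 50 mm high, a 20 mm conduit leaves it to +x as far as x = 295.
- bay: The tablet's parking place: a rectangle of green tape stuck flat on the bench (nothing to bump into), on the other side of the boxes from the tablet. Origin at its centre; axes nearly parallel to those of outlets. The tape is 20 mm wide; the clear area inside it measures 138 mm (x) by 206 mm (y), its outer edge 178 by 246 mm.
- label_roll: Bystander, loose: roll of white labels standing on its end, 72 mm across, 45 mm high. Origin at the centre of its underside.
- plug: Bystander, loose: yellow and white industrial plug lying on the bench, about 52 x 135 x 54 mm, its length along its y axis. Origin on the bench below its middle.
- adaptor: Bystander, loose: white plug-in safety-switch adaptor lying on the bench, 64 x 100 x 39 mm. Origin at the centre of its underside.

How it is judged:
By the outcome, as a careful person would: the job done as asked, in the order asked, and still so for the second after the job is handed in, with the robot touching nothing.
It also fails if it takes over 72 s, if anything falls off the work surface, if the arm or the gripper's body presses on something with over 40 N, if the wrist force passes 120 N, or if a joint passes its speed limit or range.

## Working session

There is one attempt and no reset: what is moved stays moved. The work goes in short steps, Python scripts to look and compute and a tool call to move; the robot and the scene stay as the last step left them, time stands still between calls to the robot, and variables do not carry over. Pictures are saved under pics/ and viewed, at most 10 in all, crops included, and the job is handed in when it is done.

Besides the shell and the picture viewer there is one more tool, called as a command line: name --argument value ..., lists and objects as JSON in quotes. play_rows: Moves the arm, as the interface text tells. Shifts and turns lie within -1 to 1; 1 stands for 200 mm of shift or 0.5 rad of turn. Its arguments: {"type":"object","properties":{"commands":{"type":"array","items":{"type":"object","properties":{"jaw":{"type":"number"},"tx":{"type":"number","minimum":-1,"maximum":1},"ty":{"type":"number","minimum":-1,"maximum":1},"tz":{"type":"number","minimum":-1,"maximum":1},"yaw":{"type":"number","minimum":-1,"maximum":1}}}},"squeeze":{"type":"number"}},"required":["commands"]}

```bash
mkdir -p pics; ls; python3 - <<'E'
from workcell import bot
import cv2,numpy as np
s=bot.read_state();print(s['t'],s['tcp_pos'],s['tcp_rot'],bot.tip_extent)
for n in('top','side'):
    d=bot.snapshot(n);np.savez(f'pics/{n}0.npz',**d);cv2.imwrite(f'pics/{n}0.png',d['frame'][:,:,::-1]);print(n,d['intrinsics'],d['pose'])
E
```

```text
pics
0.0 [0.19341171 0.64622278 0.18627987] [-4.55197507e-01 -3.10831079e+00  1.94911115e-03] 0.014
top [[517.99999324   0.         316.36484722]
 [  0.         517.99999324 203.52649199]
 [  0.           0.           1.        ]] [[-0.01834807  0.99177529 -0.12666934  0.42652558]
 [-0.99980643 -0.01909979 -0.00472237  0.01479922]
 [-0.00710288  0.12655817  0.99193376  1.37855724]
 [ 0.          0.          0.          1.        ]]
side [[361.79034046   0.         319.05390941]
 [  0.         361.79034046 196.48875624]
 [  0.           0.           1.        ]] [[ 0.99182627  0.08139715 -0.09826069  0.53413162]
 [-0.12648552  0.52584618 -0.84112259 -0.74737951]
 [-0.01679497  0.84667603  0.53184362  0.49970469]
 [ 0.          0.          0.          1.        ]]
```

View pics/top0.png

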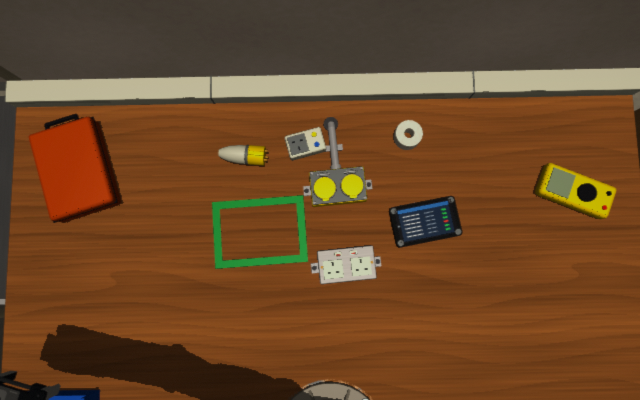

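View pics/side0.png

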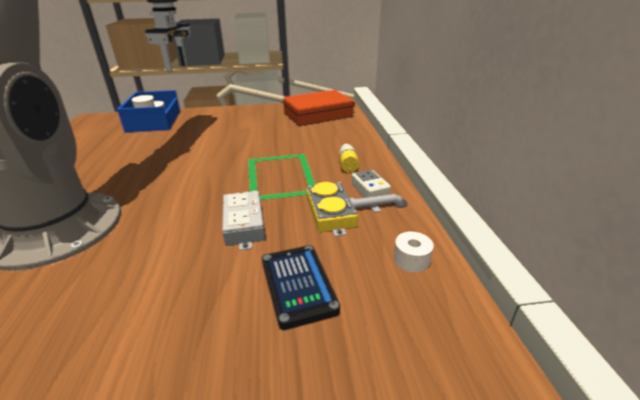

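The top view shows the tablet at about (425,221) on the -y side. The gap lies between the yellow box (338,187) and the grey box (347,265). The green bay is at (260,232) on the +y side. The side view shows the same layout with the tablet lying flat.

```bash
cat >h.py <<'E'
import numpy as np,cv2
def cast(d,uv,z):
    K=d['intrinsics'];P=d['pose'];uv=np.asarray(uv,float).reshape(-1,2)
    r=np.c_[(uv[:,0]-K[0,2])/K[0,0],-(uv[:,1]-K[1,2])/K[1,1],-np.ones(len(uv))]@P[:3,:3].T
    o=P[:3,3]; z=np.broadcast_to(z,len(uv))
    return o+r*((z-o[2])/r[:,2])[:,None]
def proj(d,p):
    P=d['pose'];K=d['intrinsics'];c=(np.asarray(p)-P[:3,3])@P[:3,:3]
    return K[0,0]*c[:,0]/-c[:,2]+K[0,2],K[1,1]*-c[:,1]/-c[:,2]+K[1,2]
def cloud(d):
    K=d['intrinsics'];P=d['pose'];z=d['z_map'];v,u=np.mgrid[:400,:640]
    return np.stack([(u-K[0,2])/K[0,0]*z,-(v-K[1,2])/K[1,1]*z,-z],-1)@P[:3,:3].T+P[:3,3]
def mask(d,lo,hi,box):
    h=cv2.cvtColor(d['frame'],cv2.COLOR_RGB2HSV);m=cv2.inRange(h,lo,hi);k=np.zeros_like(m);x0,y0,x1,y1=box;k[y0:y1,x0:x1]=m[y0:y1,x0:x1];return k
def rect(d,m,z,close=5):
    m=cv2.morphologyEx(m,cv2.MORPH_CLOSE,np.ones((close,close)))
    c=max(cv2.findContours(m,cv2.RETR_EXTERNAL,cv2.CHAIN_APPROX_NONE)[0],key=cv2.contourArea)
    p=cast(d,c,z)[:,:2]*1000
    (c0,s,a)=cv2.minAreaRect(p.astype(np.float32))
    a=np.deg2rad(a)
    # angle of side as deviation from world axes
    k=np.round(a/(np.pi/2)); 
    if int(k)%2: s=s[::-1]
    return np.round(c0,1),np.round(s,1),np.round(np.rad2deg(a-k*np.pi/2),2),p
def tablet(d,box,z=.018):
    return rect(d,mask(d,(0,0,0),(180,255,62),box),z,9)
E
python3 - <<'E'
from h import *
T=dict(np.load('pics/top0.npz'));S=dict(np.load('pics/side0.npz'))
g=mask(T,(50,100,40),(80,255,255),(190,180,325,285));print('bay',rect(T,g,0)[:3])
gs=mask(S,(50,100,40),(80,255,255),(230,140,330,210));print('bay side',rect(S,gs,0)[:3])
h=cv2.cvtColor(T['frame'],cv2.COLOR_RGB2HSV)
for p in [(392,222),(400,240),(425,221),(420,260),(324,280),(340,250),(312,200),(350,200),(338,180),(347,225)]:print(p,h[p[1],p[0]],end=' ')
C=cloud(T);print()
# height-based outlines
for n,lo,hi,box,z in[('yellow',.03,.07,(300,160,378,212),.05),('grey',.03,.07,(310,238,386,290),.048),('tablet',.010,.03,(380,185,470,255),.018)]:
    m=np.zeros((400,640),np.uint8);x0,y0,x1,y1=box
    m[y0:y1,x0:x1]=255*((C[y0:y1,x0:x1,2]>lo)&(C[y0:y1,x0:x1,2]<hi))
    print(n,rect(T,m,z,3)[:3],'h',np.median(C[...,2][m>0]))
print('tab V',tablet(T,(380,185,470,255))[:3]);print('tab side',tablet(S,(255,240,345,330),.018)[:3])
big=cv2.resize(T['frame'][165:290,200:475],None,fx=2.9,fy=2.9,interpolation=cv2.INTER_CUBIC);cv2.imwrite('pics/crop0.png',big[:,:,::-1])
E
```

```text
bay (array([530.8, 175.4]), array([177.7, 246. ]), np.float64(3.28))
bay side (array([528.5, 200.4]), array([175.5, 201.2]), np.float64(2.86))
(392, 222) [20 45 17] (400, 240) [26 20 91] (425, 221) [107 102  65] (420, 260) [ 13 197 119] (324, 280) [ 17  29 185] (340, 250) [ 18  31 180] (312, 200) [ 25 146 108] (350, 200) [ 23  54 108] (338, 180) [ 34  18 102] (347, 225) [ 13 199 124] 
yellow (array([648.1, -34.6]), array([102.8, 144. ]), np.float64(4.85)) h 0.043741489491225694
grey (array([438.8, -52.3]), array([ 85.1, 144.5]), np.float64(4.82)) h 0.045276494373843845
tablet (array([ 548.8, -264.6]), array([108.2, 177.1]), np.float64(10.18)) h 0.018990002551491303
tab V (array([ 548.5, -262.9]), array([107.9, 179.2]), np.float64(9.96))
tab side (array([ 548.2, -270.2]), array([105.2, 184.3]), np.float64(9.98))
```

View pics/crop0.png

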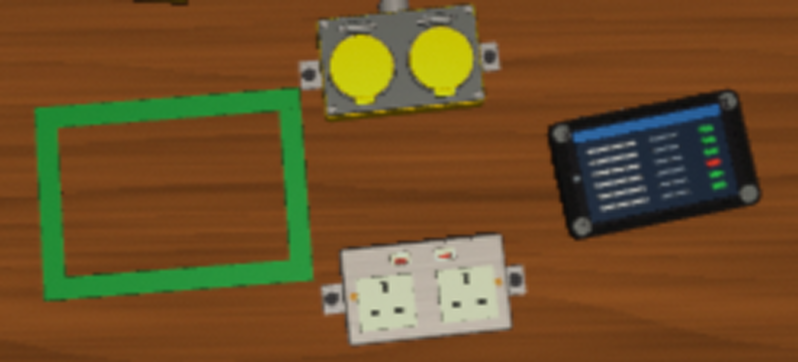

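Rectangle sizes match the text: tablet 108x177, grey 85x144, bay 178x246. The plan is a side push from -x to align the tablet, then an end push along the gap. Next I work out the transit numbers.

```bash
cat >>h.py <<'E'
A=np.deg2rad(4.83);EX=np.array([np.cos(A),np.sin(A)]);EY=np.array([-EX[1],EX[0]]);O=np.array([540.5,-43.5])
def f2w(fx,fy): return O+fx*EX+fy*EY
def w2f(p): d=np.asarray(p)-O; return np.array([d@EX,d@EY])
def phi(rv):
    R=cv2.Rodrigues(np.array(rv))[0];return np.rad2deg(np.arctan2(R[1,1],R[0,1]))
def delta(p0,ph0,p1,ph1):   # mm, deg -> tx,ty,tz,yaw ; tool y at angle ph, z down
    y=np.array([np.cos(np.deg2rad(ph0)),np.sin(np.deg2rad(ph0)),0]);z=np.array([0,0,-1.]);x=np.cross(y,z)
    d=np.asarray(p1,float)-p0
    return np.round(np.r_[np.array([d@x,d@y,d@z])/200,-np.deg2rad((ph1-ph0+180)%360-180)/.5],3)
E
python3 - <<'E'
from h import *
from workcell import bot
s=bot.read_state();p=s['tcp_pos']*1000;ph=phi(s['tcp_rot']);print(p,ph)
a=f2w(-95,-219)
for q,n in [((310,500,186),46),((430,370,186),19),((500,200,186),-8),((530,20,186),-35),((500,-140,150),-60),((*a,120),-85.17),((*a,21),-85.17)]:
    print(q,n,delta(p,ph,q,n));p,ph=np.array(q,float),n
T=dict(np.load('pics/top0.npz'));C=cloud(T)
m=(C[...,2]>.025)&(C[...,2]<.06);v,u=np.nonzero(m)
P=C[m][:,:2]*1000;F=np.array([w2f(q) for q in P])
for lo,hi in[(-60,-20),(-20,20),(20,60)]:
    k=(F[:,1]>lo)&(F[:,1]<hi)
    y=F[k&(F[:,0]>0)&(F[:,0]<200),0];g=F[k&(F[:,0]<0)&(F[:,0]>-200),0];print(y.min(),g.min(),g.max())
for n,k in(('y',F[:,0]>20),('g',F[:,0]<-20)):
    q=F[k&(abs(F[:,0])<140)&(abs(F[:,1])<110)];print(n,np.percentile(q[:,1],[0,1,99,100]))
E
```

```text
[193.45099348 646.2606013  186.34237512] 73.33674030677295
(310, 500, 186) 46 [-0.768 -0.533  0.002  0.954]
(430, 370, 186) 19 [-0.883 -0.051  0.     0.942]
(500, 200, 186) -8 [-0.918  0.054  0.     0.942]
(530, 20, 186) -35 [-0.87   0.274  0.     0.942]
(500, -140, 150) -60 [-0.741  0.336  0.18   0.873]
(np.float64(464.277064788501), np.float64(-269.7212725358595), 120) -85.17 [-0.479  0.472  0.15   0.879]
(np.float64(464.277064788501), np.float64(-269.7212725358595), 21) -85.17 [ 0.     0.     0.495 -0.   ]
58.63047672827321 -145.0636913078003 -59.34223806063514
58.47508095648358 -144.71829927483427 -59.059379127223515
58.167992806479546 -144.86668361056056 -59.24744668375071
y [-74.00219734 -71.65428528  70.2587283   71.83038696]
g [-74.35990596 -71.3652121   70.66488362  72.05227603]
```

The fixture frame fits: inner walls at ±59 and ends at about ±73 mm. Starting the transit.

play_rows --commands '[{"tx": -0.77,"ty": -0.53,"tz": 0,"yaw": 0.95,"jaw": 1},{"tx": -0.77,"ty": -0.53,"tz": 0,"yaw": 0.95},{"tx": -0.77,"ty": -0.53,"tz": 0,"yaw": 0.95},{"tx": -0.77,"ty": -0.53,"tz": 0,"yaw": 0.95},{"tx": -0.77,"ty": -0.53,"tz": 0,"yaw": 0.95}]'

```text
invalid input at $.commands[1]: expected keys jaw, tx, ty, tz, yaw
```

play_rows --commands '[{"tx": -0.88,"ty": -0.05,"tz": 0,"yaw": 0.94},{"tx": -0.88,"ty": -0.05,"tz": 0,"yaw": 0.94},{"tx": -0.88,"ty": -0.05,"tz": 0,"yaw": 0.94},{"tx": -0.88,"ty": -0.05,"tz": 0,"yaw": 0.94},{"tx": -0.88,"ty": -0.05,"tz": 0,"yaw": 0.94}]'

```text
invalid input at $.commands[0]: expected keys jaw, tx, ty, tz, yaw
```

play_rows --commands '[{"tx": -0.92,"ty": 0.05,"tz": 0,"yaw": 0.94},{"tx": -0.92,"ty": 0.05,"tz": 0,"yaw": 0.94},{"tx": -0.92,"ty": 0.05,"tz": 0,"yaw": 0.94},{"tx": -0.92,"ty": 0.05,"tz": 0,"yaw": 0.94},{"tx": -0.92,"ty": 0.05,"tz": 0,"yaw": 0.94}]'

```text
invalid input at $.commands[0]: expected keys jaw, tx, ty, tz, yaw
```

play_rows --commands '[{"tx": -0.87,"ty": 0.27,"tz": 0,"yaw": 0.94},{"tx": -0.87,"ty": 0.27,"tz": 0,"yaw": 0.94},{"tx": -0.87,"ty": 0.27,"tz": 0,"yaw": 0.94},{"tx": -0.87,"ty": 0.27,"tz": 0,"yaw": 0.94},{"tx": -0.87,"ty": 0.27,"tz": 0,"yaw": 0.94}]'

```text
invalid input at $.commands[0]: expected keys jaw, tx, ty, tz, yaw
```

play_rows --commands '[{"tx": -0.74,"ty": 0.34,"tz": 0.18,"yaw": 0.87},{"tx": -0.74,"ty": 0.34,"tz": 0.18,"yaw": 0.87},{"tx": -0.74,"ty": 0.34,"tz": 0.18,"yaw": 0.87},{"tx": -0.74,"ty": 0.34,"tz": 0.18,"yaw": 0.87},{"tx": -0.74,"ty": 0.34,"tz": 0.18,"yaw": 0.87}]'

```text
invalid input at $.commands[0]: expected keys jaw, tx, ty, tz, yaw
```

```bash
python3 - <<'E'
from h import *
from workcell import bot
s=bot.read_state();p=s['tcp_pos']*1000;ph=phi(s['tcp_rot']);print(s['t'],p,ph,s['joints'],s['ft_force'])
a=f2w(-98,-219)
print(delta(p,ph,(*a,100),-85.17),delta((*a,100),-85.17,(*a,21),-85.17))
E
```

```text
0.1 [193.45099348 646.2606013  186.34237512] 73.33674030677295 [-1.42950048  0.42668621  0.07386798  1.60652611 -0.03410478  1.11078782
 -0.06708598] [ 0.53292989  0.06707211 -0.56276357]
[-2.597 -4.005  0.432  5.533] [ 0.     0.     0.395 -0.   ]
```

All keys are required in every row. Resending.

play_rows --commands '[{"tx": -0.77,"ty": -0.53,"tz": 0,"yaw": 0.95,"jaw": 1},{"tx": -0.77,"ty": -0.53,"tz": 0,"yaw": 0.95,"jaw": 1},{"tx": -0.77,"ty": -0.53,"tz": 0,"yaw": 0.95,"jaw": 1},{"tx": -0.77,"ty": -0.53,"tz": 0,"yaw": 0.95,"jaw": 1},{"tx": -0.77,"ty": -0.53,"tz": 0,"yaw": 0.95,"jaw": 1}]'

```text
t: 0.72
tcp_pos: [0.3104, 0.5011, 0.187]
tcp_rot: [-1.173, -2.914, 0.0]
ft_force: [-0.7, 0.4, -0.2]
gripper_width: 0.094
grasp_force: 0.0
```

play_rows --commands '[{"tx": -0.88,"ty": -0.05,"tz": 0,"yaw": 0.94,"jaw": 1},{"tx": -0.88,"ty": -0.05,"tz": 0,"yaw": 0.94,"jaw": 1},{"tx": -0.88,"ty": -0.05,"tz": 0,"yaw": 0.94,"jaw": 1},{"tx": -0.88,"ty": -0.05,"tz": 0,"yaw": 0.94,"jaw": 1},{"tx": -0.88,"ty": -0.05,"tz": 0,"yaw": 0.94,"jaw": 1}]'

```text
t: 1.35
tcp_pos: [0.4296, 0.3731, 0.1867]
tcp_rot: [-1.816, -2.563, 0.001]
ft_force: [-0.3, 0.2, 0.7]
gripper_width: 0.0937
grasp_force: 0.0
```

play_rows --commands '[{"tx": -0.92,"ty": 0.05,"tz": 0,"yaw": 0.94,"jaw": 1},{"tx": -0.92,"ty": 0.05,"tz": 0,"yaw": 0.94,"jaw": 1},{"tx": -0.92,"ty": 0.05,"tz": 0,"yaw": 0.94,"jaw": 1},{"tx": -0.92,"ty": 0.05,"tz": 0,"yaw": 0.94,"jaw": 1},{"tx": -0.92,"ty": 0.05,"tz": 0,"yaw": 0.94,"jaw": 1}]'

```text
t: 1.98
tcp_pos: [0.4999, 0.2032, 0.1868]
tcp_rot: [-2.362, -2.07, 0.0]
ft_force: [-0.1, -0.2, -0.5]
gripper_width: 0.0937
grasp_force: 0.0
```

```bash
python3 - <<'E'
from h import *
from workcell import bot
s=bot.read_state();p=s['tcp_pos']*1000;ph=phi(s['tcp_rot']);print(s['t'],p,ph,s['joints'],s['ft_force'])
a=f2w(-98,-219)
for q,n in [((530,20,186),-35),((500,-140,150),-60),((*a,100),-85.17),((*a,21),-85.17)]:
    print(q,n,delta(p,ph,q,n));p,ph=np.array(q,float),n
E
```

```text
1.975 [499.91593762 203.18226275 186.82702148] -7.538669311904505 [-0.96953697  0.22217097  0.54335763  1.93440487 -0.13449834  1.0204946
 -0.49802819] [-0.09671755 -0.24067257 -0.48538604]
(530, 20, 186) -35 [-0.888  0.269  0.004  0.959]
(500, -140, 150) -60 [-0.741  0.336  0.18   0.873]
(np.float64(461.28771806138667), np.float64(-269.97387131869675), 100) -85.17 [-0.493  0.466  0.25   0.879]
(np.float64(461.28771806138667), np.float64(-269.97387131869675), 21) -85.17 [ 0.     0.     0.395 -0.   ]
```

play_rows --commands '[{"tx": -0.89,"ty": 0.27,"tz": 0,"yaw": 0.96,"jaw": 1},{"tx": -0.89,"ty": 0.27,"tz": 0,"yaw": 0.96,"jaw": 1},{"tx": -0.89,"ty": 0.27,"tz": 0,"yaw": 0.96,"jaw": 1},{"tx": -0.89,"ty": 0.27,"tz": 0,"yaw": 0.96,"jaw": 1},{"tx": -0.89,"ty": 0.27,"tz": 0,"yaw": 0.96,"jaw": 1}]'

```text
t: 2.6
tcp_pos: [0.5301, 0.0198, 0.1867]
tcp_rot: [-2.786, -1.45, 0.001]
ft_force: [-0.6, 0.9, 0.4]
gripper_width: 0.0941
grasp_force: 0.0
```

play_rows --commands '[{"tx": -0.74,"ty": 0.34,"tz": 0.18,"yaw": 0.87,"jaw": 1},{"tx": -0.74,"ty": 0.34,"tz": 0.18,"yaw": 0.87,"jaw": 1},{"tx": -0.74,"ty": 0.34,"tz": 0.18,"yaw": 0.87,"jaw": 1},{"tx": -0.74,"ty": 0.34,"tz": 0.18,"yaw": 0.87,"jaw": 1},{"tx": -0.74,"ty": 0.34,"tz": 0.18,"yaw": 0.87,"jaw": 1}]'

```text
t: 3.22
tcp_pos: [0.5009, -0.1403, 0.1508]
tcp_rot: [-3.034, -0.815, 0.0]
ft_force: [0.2, 0.2, -0.8]
gripper_width: 0.0941
grasp_force: 0.0
```

```bash
python3 - <<'E'
from h import *
from workcell import bot
s=bot.read_state();p=s['tcp_pos']*1000;ph=phi(s['tcp_rot']);print(s['t'],p,ph,s['joints'],s['ft_force'])
a=f2w(-98,-219)
for q,n in [((*a,100),-85.17),((*a,21),-85.17)]:
    print(q,n,delta(p,ph,q,n));p,ph=np.array(q,float),n
E
```

```text
3.225 [ 500.88896619 -140.33961468  150.83145223] -59.93278093012479 [-0.55937187  0.28296547  0.84870009  2.02355172 -0.26179169  0.94519527
 -0.62113583] [ 0.15637341  0.23132759 -0.81897216]
(np.float64(461.28771806138667), np.float64(-269.97387131869675), 100) -85.17 [-0.496  0.462  0.254  0.881]
(np.float64(461.28771806138667), np.float64(-269.97387131869675), 21) -85.17 [ 0.     0.     0.395 -0.   ]
```

play_rows --commands '[{"tx": -0.5,"ty": 0.46,"tz": 0.25,"yaw": 0.88,"jaw": 1},{"tx": -0.5,"ty": 0.46,"tz": 0.25,"yaw": 0.88,"jaw": 1},{"tx": -0.5,"ty": 0.46,"tz": 0.25,"yaw": 0.88,"jaw": 1},{"tx": -0.5,"ty": 0.46,"tz": 0.25,"yaw": 0.88,"jaw": 1},{"tx": -0.5,"ty": 0.46,"tz": 0.25,"yaw": 0.88,"jaw": 1}]'

```text
t: 3.85
tcp_pos: [0.4605, -0.2702, 0.1011]
tcp_rot: [-3.138, -0.134, -0.001]
ft_force: [0.3, 0.8, -0.3]
gripper_width: 0.094
grasp_force: 0.0
```

play_rows --commands '[{"tx": 0,"ty": 0,"tz": 0.15,"yaw": 0,"jaw": 1},{"tx": 0,"ty": 0,"tz": 0.3,"yaw": 0,"jaw": 1},{"tx": 0,"ty": 0,"tz": 0.36,"yaw": 0,"jaw": 1},{"tx": 0,"ty": 0,"tz": 0.395,"yaw": 0,"jaw": 1},{"tx": 0,"ty": 0,"tz": 0.395,"yaw": 0,"jaw": 1}]'

```text
t: 4.47
tcp_pos: [0.4597, -0.2719, 0.0224]
tcp_rot: [3.139, 0.128, 0.001]
ft_force: [-0.7, -0.0, 0.9]
gripper_width: 0.094
grasp_force: 0.0
```

```bash
python3 - <<'E'
from h import *
from workcell import bot
s=bot.read_state();p=s['tcp_pos']*1000;ph=phi(s['tcp_rot']);print(s['t'],p,ph,s['joints'],s['ft_force'],w2f(p[:2]))
a=f2w(-62,-219)
print(delta(p,ph,(*a,21),-85.17))
d=bot.snapshot('side');cv2.imwrite('pics/s1.png',d['frame'][:,:,::-1])
E
```

```text
4.475 [ 459.67177857 -271.89301124   22.38479402] -85.33108659651435 [-0.19463043  0.54016396  0.78190986  2.08946369 -0.57164764  0.73440811
 -0.53315852] [-0.72525801 -0.02229654  0.89861255] [ -99.77179195 -220.77626343]
[ 0.189 -0.009  0.007 -0.006]
```

View pics/s1.png

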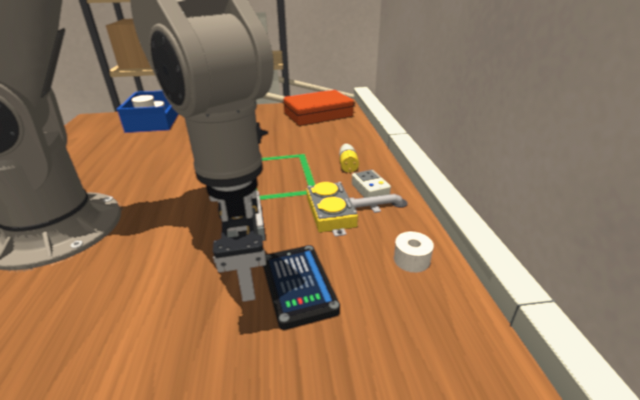

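The fingers stand beside the tablet's near long side, with the front finger at about (245,285). Next is the side push to align it.

play_rows --commands '[{"tx": 0.03,"ty": 0,"tz": 0,"yaw": 0,"jaw": 1},{"tx": 0.06,"ty": 0,"tz": 0,"yaw": 0,"jaw": 1},{"tx": 0.09,"ty": 0,"tz": 0,"yaw": 0,"jaw": 1},{"tx": 0.12,"ty": 0,"tz": 0,"yaw": 0,"jaw": 1},{"tx": 0.14,"ty": 0,"tz": 0,"yaw": 0,"jaw": 1},{"tx": 0.16,"ty": 0,"tz": 0,"yaw": -0.01,"jaw": 1},{"tx": 0.175,"ty": 0,"tz": 0,"yaw": -0.01,"jaw": 1},{"tx": 0.185,"ty": 0,"tz": 0,"yaw": -0.01,"jaw": 1},{"tx": 0.19,"ty": 0,"tz": 0,"yaw": -0.01,"jaw": 1},{"tx": 0.19,"ty": 0,"tz": 0,"yaw": -0.01,"jaw": 1}]'

```text
t: 5.78
tcp_pos: [0.4971, -0.269, 0.022]
tcp_rot: [3.139, 0.135, -0.0]
ft_force: [-0.2, 0.8, 0.1]
gripper_width: 0.094
grasp_force: 0.0
```

play_rows --commands '[{"tx": -0.05,"ty": 0,"tz": 0,"yaw": 0,"jaw": 1},{"tx": -0.13,"ty": 0,"tz": 0,"yaw": 0,"jaw": 1},{"tx": -0.15,"ty": 0,"tz": -0.2,"yaw": 0,"jaw": 1},{"tx": -0.15,"ty": 0,"tz": -0.4,"yaw": 0,"jaw": 1},{"tx": -0.15,"ty": 0,"tz": -0.4,"yaw": 0,"jaw": 1}]'

```text
t: 6.4
tcp_pos: [0.4674, -0.2724, 0.1042]
tcp_rot: [3.138, 0.134, 0.006]
ft_force: [-0.1, 0.5, -0.7]
gripper_width: 0.0941
grasp_force: 0.0
```

```bash
python3 - <<'E'
from h import *
from workcell import bot
s=bot.read_state();p=s['tcp_pos']*1000;ph=phi(s['tcp_rot']);print(s['t'],p,ph,w2f(p[:2]))
d=bot.snapshot('top');np.savez('pics/t1.npz',**d);cv2.imwrite('pics/t1.png',d['frame'][:,:,::-1][130:330,200:520].repeat(2,0).repeat(2,1))
m=mask(d,(100,150,80),(125,255,255),(380,185,480,260));print('blue strip',rect(d,m,.018)[:3])
t=tablet(d,(390,185,480,255));print(t[:3],w2f(t[0]))
for n,q in[('a',(500,-330,100)),('b',(*f2w(0,-345),100))]:print(n,delta(p,ph,q,-40 if n=='a' else 4.83));p=np.array(q);ph=-40
E
```

```text
6.4 [ 467.37747857 -272.37424574  104.18481715] -85.12822805029792 [ -92.13397533 -221.90460584]
blue strip (array([ 584.9, -259.1]), array([ 11.4, 136.6]), np.float64(10.24))
(array([ 537.9, -288.6]), array([152.9, 237.1]), np.float64(-1.06)) [ -23.22808772 -244.01070866]
a [ 0.138  0.301  0.021 -1.575]
b [ 0.004  0.45   0.    -1.565]
```

View pics/t1.png

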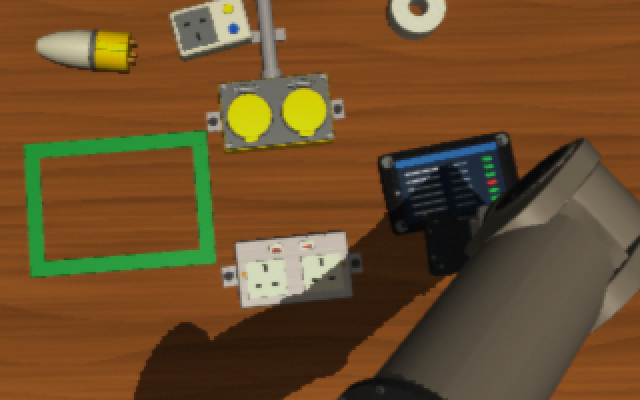

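```bash
python3 - <<'E'
from h import *
for f in('pics/top0.npz','pics/t1.npz'):
    d=dict(np.load(f));m=mask(d,(100,150,80),(125,255,255),(380,185,480,260));print('blue',rect(d,m,.018)[:3])
    # front edge/far edge of dark area, sampled: world x of far edge by column
    v=cv2.cvtColor(d['frame'],cv2.COLOR_RGB2HSV)[...,2]
    q=[]
    for c in range(400,450,6):
        r=190+np.argmax((v[190:230,c]<60)); q.append(np.r_[w2f(cast(d,[(c,r)],.018)[0,:2]*1000)].round(1))
    print(np.array(q).tolist())
E
```

```text
blue (array([ 585. , -258.4]), array([ 10.9, 135.2]), np.float64(10.24))
[[38.2, -160.0], [36.6, -175.8], [40.3, -192.2], [41.3, -208.3], [42.3, -224.4], [43.3, -240.5], [44.3, -256.6], [48.0, -273.1], [49.0, -289.3]]
blue (array([ 584.9, -259.1]), array([ 11.4, 136.6]), np.float64(10.24))
[[35.6, -159.7], [36.6, -175.8], [40.3, -192.2], [41.3, -208.3], [42.3, -224.4], [43.3, -240.5], [44.3, -256.6], [48.0, -273.1], [49.0, -289.3]]
```

```bash
python3 - <<'E'
from h import *
from workcell import bot
T=dict(np.load('pics/top0.npz'));S=dict(np.load('pics/side0.npz'))
print(cast(S,[(248,300),(241,300),(255,298)],.008))
for f in (53,-53):
  for fx in(-100,-62): print(f,fx,proj(S,[np.r_[f2w(fx,-220+f)/1000,.008]]))
print('depth-cloud tablet corners side: ',cast(S,[(263,262),(272,322),(337,310),(312,250)],.012))
d=bot.snapshot('side');cv2.imwrite('pics/s2.png',cv2.resize(d['frame'][180:360,150:390],None,fx=3,fy=3)[:,:,::-1])
E
```

```text
[[ 0.45769678 -0.29093396  0.008     ]
 [ 0.44541753 -0.28917961  0.008     ]
 [ 0.46986251 -0.28804516  0.008     ]]
53 -100 (array([247.99954824]), array([271.34116618]))
53 -62 (array([267.70696619]), array([268.21591114]))
-53 -100 (array([250.92342509]), array([314.59236832]))
-53 -62 (array([273.40936564]), array([310.57232665]))
depth-cloud tablet corners side:  [[ 0.48400972 -0.20040572  0.012     ]
 [ 0.49920107 -0.34747834  0.012     ]
 [ 0.60861455 -0.33814991  0.012     ]
 [ 0.58379998 -0.17868058  0.012     ]]
```

View pics/s2.png

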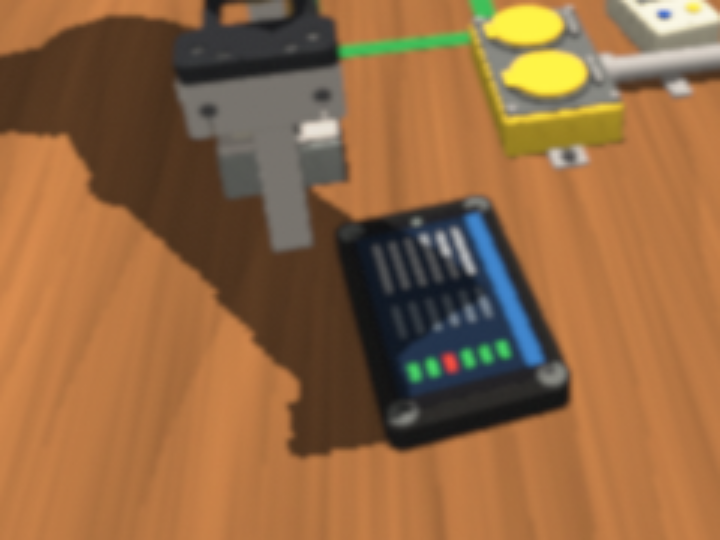

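```bash
python3 - <<'E'
from h import *
from workcell import bot
d=bot.snapshot('side');C=cloud(d);s=bot.read_state();print(s['tcp_pos'],s['gripper_width'])
for u,v in[(247,262),(246,255),(244,245),(242,235),(240,225),(225,205),(250,205),(262,205)]:print(u,v,(C[v,u]*1000).round())
m=(C[...,2]>.06)&(C[...,2]<.2)&(C[...,0]>.36)&(C[...,0]<.58)&(C[...,1]<-.1)
P=C[m]*1000
for z in range(60,200,10):
    q=P[(P[:,2]>=z)&(P[:,2]<z+10)]
    if len(q):print(z,q.min(0).round(),q.max(0).round(),len(q))
w=bot.snapshot('wrist');cv2.imwrite('pics/w2.png',w['frame'][:,:,::-1]);print(w['pose'])
E
```

```text
[ 0.46633574 -0.27121792  0.10141336] 0.09409146990711469
247 262 [ 472. -329.  130.]
246 255 [ 472. -329.  144.]
244 245 [ 472. -329.  162.]
242 235 [ 472. -331.  183.]
240 225 [ 471. -330.  200.]
225 205 [ 462. -360.  254.]
250 205 [ 491. -355.  247.]
262 205 [ 506. -354.  245.]
120 [ 463. -330.  121.] [ 481. -221.  130.] 19
130 [ 464. -332.  130.] [ 482. -323.  140.] 62
140 [ 464. -332.  140.] [ 482. -322.  150.] 71
150 [ 463. -332.  150.] [ 482. -326.  160.] 72
160 [ 464. -332.  160.] [ 482. -318.  170.] 75
170 [ 464. -332.  170.] [ 482. -323.  180.] 72
180 [ 463. -332.  180.] [ 482. -321.  190.] 81
190 [ 455. -332.  190.] [ 482. -217.  200.] 80
[[ 8.55427311e-02  9.64808064e-01  2.48652049e-01  5.37613353e-01]
 [-9.96334170e-01  8.30399400e-02  2.05570081e-02 -2.64691538e-01]
 [-8.14484105e-04 -2.49499036e-01  9.68374704e-01  3.00356338e-01]
 [ 0.00000000e+00  0.00000000e+00  0.00000000e+00  1.00000000e+00]]
```

View pics/w2.png

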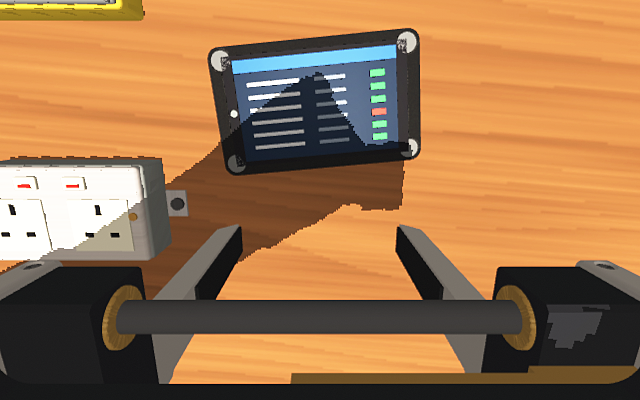

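The fingertips in the depth data end at z≈122 mm while the TCP reads 101 mm, where tips at about 87 mm were expected. So the earlier pass went over the tablet at about 43 mm, and in the wrist view it sits undisturbed at (315,100). I'll check the true tip height with the wrist camera.

```bash
python3 - <<'E'
from h import *
from workcell import bot
w=bot.snapshot('wrist');C=cloud(w)*1000;s=bot.read_state();print(s['tcp_pos'])
for u,v in[(500,100),(500,230),(320,240),(315,150),(270,50),(235,235),(225,240),(405,235),(415,240),(60,200)]:print(u,v,C[v,u].round(1))
d=bot.snapshot('side');D=cloud(d)*1000
m=(D[...,2]>60)&(D[...,2]<130)&(D[...,0]>400)&(D[...,0]<520)&(D[...,1]<-200);print('tip side min z',np.sort(D[m][:,2])[:12].round(1))
t=bot.snapshot('top');E=cloud(t)*1000
m=(E[...,2]>90)&(E[...,2]<400)&(E[...,0]>420)&(E[...,0]<560)&(E[...,1]<-200);print('top',np.sort(E[m][:,2])[:8].round(1))
E
```

```text
[ 0.46637942 -0.27132088  0.10115612]
500 100 [ 566.  -427.8    1.2]
500 230 [ 442.2 -456.9    0.8]
320 240 [ 4.156e+02 -2.763e+02  4.000e-01]
315 150 [ 508.5 -263.7   20.6]
270 50 [ 586.9 -220.    19.3]
235 235 [ 469.3 -223.3  134.9]
225 240 [ 470.8 -221.   146.4]
405 235 [ 477.9 -318.   136. ]
415 240 [ 479.3 -320.3  146.3]
60 200 [451.1 -53.7  45.6]
tip side min z [120.9 121.  121.1 121.2 122.4 122.4 123.3 123.8 124.2 125.5 125.6 125.8]
top [229.1 229.7 230.7 231.4 231.7 232.5 232.5 232.8]
```

play_rows --commands '[{"tx": -0.02,"ty": 0,"tz": 0.2,"yaw": 0,"jaw": 1},{"tx": -0.02,"ty": 0,"tz": 0.4,"yaw": 0,"jaw": 1},{"tx": -0.02,"ty": 0,"tz": 0.48,"yaw": 0,"jaw": 1},{"tx": -0.02,"ty": 0,"tz": 0.52,"yaw": 0,"jaw": 1},{"tx": -0.02,"ty": 0,"tz": 0.54,"yaw": 0,"jaw": 1},{"tx": -0.02,"ty": 0,"tz": 0.54,"yaw": 0,"jaw": 1}]'

```text
t: 7.5
tcp_pos: [0.4637, -0.2721, -0.0054]
tcp_rot: [3.138, 0.135, 0.001]
ft_force: [-0.3, -0.4, 1.0]
gripper_width: 0.0944
grasp_force: 0.0
```

```bash
python3 - <<'E'
from h import *
from workcell import bot
s=bot.read_state();p=s['tcp_pos']*1000;ph=phi(s['tcp_rot']);print(s['t'],p,ph,s['ft_force'],w2f(p[:2]))
d=bot.snapshot('side');D=cloud(d)*1000
for n,y0,y1 in(('near',-345,-310),):
    m=(D[...,2]>4)&(D[...,2]<70)&(D[...,0]>430)&(D[...,0]<485)&(D[...,1]>y0)&(D[...,1]<y1)
    q=D[m];print(q.min(0),q.max(0),np.sort(q[:,2])[:12].round(1))
w=bot.snapshot('wrist');W=cloud(w)*1000
print([W[v,u].round(0) for u,v in((235,232),(405,232))])
a=f2w(-62,-219);print(delta(p,ph,(*a,p[2]),-85.17))
E
```

```text
7.5 [ 463.66949406 -272.12122651   -5.42155039] -85.0836762787846 [-0.25208699 -0.35259611  0.99402794] [ -95.80748834 -221.34027431]
[ 460.38447569 -332.66487221   21.15900416] [ 479.35173027 -320.77316471   69.89729136] [21.2 21.6 21.7 22.8 23.2 23.6 23.6 23.8 24.1 24.2 24.4 24.4]
[array([ 467., -223.,   24.]), array([ 477., -319.,   30.])]
[ 0.169 -0.011  0.     0.003]
```

play_rows --commands '[{"tx": 0,"ty": 0,"tz": 0.025,"yaw": 0,"jaw": 1},{"tx": 0,"ty": 0,"tz": 0.05,"yaw": 0,"jaw": 1},{"tx": 0,"ty": 0,"tz": 0.05,"yaw": 0,"jaw": 1}]'

```text
t: 7.98
tcp_pos: [0.4629, -0.2718, -0.0164]
tcp_rot: [-3.138, -0.135, 0.001]
ft_force: [-0.9, 0.0, -0.1]
gripper_width: 0.0938
grasp_force: 0.0
```

```bash
python3 - <<'E'
from h import *
from workcell import bot
s=bot.read_state();p=s['tcp_pos']*1000;ph=phi(s['tcp_rot']);print(s['t'],p,ph,s['ft_force'],w2f(p[:2]))
d=bot.snapshot('side');D=cloud(d)*1000
m=(D[...,2]>4)&(D[...,2]<70)&(D[...,0]>430)&(D[...,0]<485)&(D[...,1]>-345)&(D[...,1]<-310)
q=D[m];v,u=np.nonzero(m);print(v.max(),np.sort(q[:,2])[:12].round(1))
print([D[r,int(np.median(u[v>v.max()-4]))].round(0).tolist() for r in range(v.max()-3,v.max()+8)])
E
```

```text
7.975 [ 462.92190884 -271.84412431  -16.43314895] -85.08976033226882 [-0.86313428  0.00589499 -0.11799455] [ -96.52908692 -221.00120976]
316 [11.5 11.5 11.7 12.7 12.9 12.9 13.1 13.1 13.2 13.8 14.1 14.6]
[[467.0, -331.0, 20.0], [467.0, -331.0, 17.0], [467.0, -331.0, 15.0], [466.0, -330.0, 12.0], [465.0, -323.0, 1.0], [465.0, -326.0, 1.0], [465.0, -328.0, 1.0], [465.0, -328.0, -1.0], [465.0, -331.0, 0.0], [465.0, -333.0, -0.0], [465.0, -335.0, 0.0]]
```

play_rows --commands '[{"tx": 0.0,"ty": 0,"tz": 0.02,"yaw": 0,"jaw": 1},{"tx": 0.04,"ty": 0,"tz": 0.02,"yaw": 0,"jaw": 1},{"tx": 0.07,"ty": 0,"tz": 0.02,"yaw": 0,"jaw": 1},{"tx": 0.09,"ty": 0,"tz": 0.02,"yaw": 0,"jaw": 1},{"tx": 0.11,"ty": 0,"tz": 0.02,"yaw": 0,"jaw": 1},{"tx": 0.13,"ty": 0,"tz": 0.02,"yaw": 0,"jaw": 1},{"tx": 0.15,"ty": 0,"tz": 0.02,"yaw": 0,"jaw": 1},{"tx": 0.165,"ty": 0,"tz": 0.02,"yaw": 0,"jaw": 1},{"tx": 0.175,"ty": 0,"tz": 0.02,"yaw": 0,"jaw": 1},{"tx": 0.175,"ty": 0,"tz": 0.02,"yaw": 0,"jaw": 1}]'

```text
t: 9.28
tcp_pos: [0.4938, -0.2725, -0.0186]
tcp_rot: [3.138, 0.128, -0.006]
ft_force: [-31.0, -8.8, 52.2]
gripper_width: 0.0941
grasp_force: 27.0
```

```bash
cat >>h.py <<'E'
def wtab(w):
    """tablet in the wrist view: cloud points 10..28 mm high, dark/blue top"""
    C=cloud(w)*1000;z=C[...,2];m=((z>11)&(z<27)).astype(np.uint8)*255
    m=cv2.morphologyEx(m,cv2.MORPH_OPEN,np.ones((5,5)))
    return rect(w,m,.018,3)[:3]
E
python3 - <<'E'
from h import *
from workcell import bot
s=bot.read_state();p=s['tcp_pos']*1000;ph=phi(s['tcp_rot']);print(s['t'],p,ph,s['ft_force'],w2f(p[:2]))
w=bot.snapshot('wrist');t=wtab(w);print(t,w2f(t[0]))
d=bot.snapshot('top');m=mask(d,(100,150,80),(125,255,255),(380,185,480,260));b=rect(d,m,.018);print('blue',b[:3],w2f(b[0]))
E
```

```text
9.275 [ 493.77248017 -272.47803995  -18.55281698] -85.31561495003827 [-31.04392297  -8.78876019  52.19039051] [ -65.84144422 -224.23047989]
(array([ 547.3, -267. ]), array([127.5, 177.4]), np.float64(5.51)) [ -12.04275674 -223.27888841]
blue (array([ 595.3, -265.1]), array([ 11.8, 136. ]), np.float64(5.52)) [  35.94677012 -225.42721601]
```

play_rows --commands '[{"tx": -0.01,"ty": 0,"tz": -0.03,"yaw": 0,"jaw": 1},{"tx": -0.05,"ty": 0,"tz": -0.04,"yaw": 0,"jaw": 1},{"tx": -0.08,"ty": 0,"tz": -0.04,"yaw": 0,"jaw": 1}]'

```text
t: 9.75
tcp_pos: [0.4818, -0.2701, -0.0121]
tcp_rot: [-3.139, -0.135, -0.0]
ft_force: [-1.6, 0.5, -0.6]
gripper_width: 0.0941
grasp_force: 0.0
```

```bash
python3 - <<'E'
from h import *
from workcell import bot
s=bot.read_state();p=s['tcp_pos']*1000;ph=phi(s['tcp_rot']);print(s['t'],p,ph,s['ft_force'],w2f(p[:2]))
w=bot.snapshot('wrist');np.savez('pics/w3.npz',**w);W=cloud(w)*1000
m=(W[...,2]>5)&(W[...,2]<60)&(W[...,0]<505)&(W[...,0]>430)&(W[...,1]<-180)&(W[...,1]>-340)
print('finger pts lowest (wrist)',W[m][np.argsort(W[m][:,2])[:10]].round(0).tolist())
d=bot.snapshot('side');D=cloud(d)*1000;np.savez('pics/s3.npz',**d)
m=(D[...,2]>4)&(D[...,2]<70)&(D[...,0]>430)&(D[...,0]<D[...,1]*0+488)&(D[...,1]>-345)&(D[...,1]<-310)
q=D[m];print('side low',q[np.argsort(q[:,2])[:6]].round(0).tolist())
a=np.vstack([w['frame'][:,:,::-1],]);b=cv2.resize(d['frame'][220:360,200:380],(514,400))[:,:,::-1]
cv2.imwrite('pics/c3.png',cv2.resize(np.hstack([a,b]),(800,277)))
E
```

```text
9.75 [ 481.75687081 -270.13299615  -12.08567928] -85.06917089976083 [-1.60351476  0.53187978 -0.61236066] [ -77.61693332 -220.88205412]
finger pts lowest (wrist) [[485.0, -220.0, 7.0], [480.0, -222.0, 7.0], [481.0, -222.0, 7.0], [489.0, -316.0, 7.0], [468.0, -223.0, 7.0], [486.0, -220.0, 7.0], [469.0, -223.0, 7.0], [488.0, -316.0, 7.0], [494.0, -317.0, 7.0], [494.0, -317.0, 7.0]]
side low [[485.0, -328.0, 16.0], [478.0, -329.0, 16.0], [487.0, -328.0, 16.0], [482.0, -329.0, 17.0], [483.0, -329.0, 17.0], [478.0, -328.0, 17.0]]
```

View pics/c3.png

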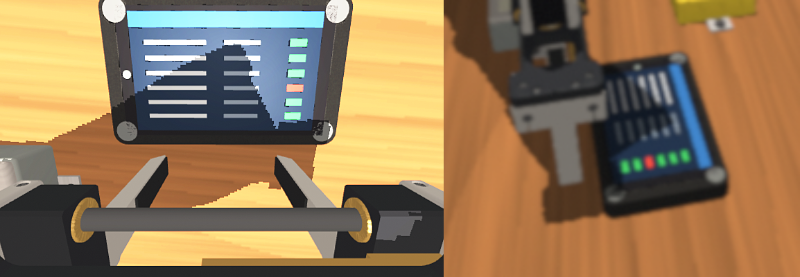

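The wrist view shows the inner pads reaching about 9 mm lower than the finger backs. Pad tips are therefore at about tcp_z + 18 mm, and they had pressed on the bench. The tablet is now within 0.7° of the gap and centred to about 1 mm. Next I move round behind it, working at tcp_z ≈ -12 mm.

```bash
python3 - <<'E'
from h import *
from workcell import bot
s=bot.read_state();p=s['tcp_pos']*1000;ph=phi(s['tcp_rot'])
a=f2w(0,-350)
for q,n in [((482,-275,60),-62),((500,-340,60),-39),((545,-380,60),-17),((*a,60),4.83),((*a,-11),4.83)]:
    print(q,n,delta(p,ph,q,n));p,ph=np.array(q,float),n
E
```

```text
(482, -275, 60) -62 [ 0.001  0.024 -0.361 -0.806]
(500, -340, 60) -39 [-0.073  0.329  0.    -0.803]
(545, -380, 60) -17 [-0.014  0.301  0.    -0.768]
(np.float64(569.9698579976824), np.float64(-392.2571181633379), 60) 4.83 [-0.022  0.137  0.    -0.762]
(np.float64(569.9698579976824), np.float64(-392.2571181633379), -11) 4.83 [ 0.     0.     0.355 -0.   ]
```

play_rows --commands '[{"tx": -0.02,"ty": 0.02,"tz": -0.2,"yaw": 0,"jaw": 0.2},{"tx": 0,"ty": 0.02,"tz": -0.36,"yaw": -0.3,"jaw": 0.2},{"tx": 0,"ty": 0.02,"tz": -0.36,"yaw": -0.8,"jaw": 0.2},{"tx": 0,"ty": 0.02,"tz": -0.36,"yaw": -0.8,"jaw": 0.2},{"tx": 0,"ty": 0.02,"tz": -0.36,"yaw": -0.8,"jaw": 0.2},{"tx": 0,"ty": 0.02,"tz": -0.36,"yaw": -0.8,"jaw": 0.2}]'

```text
t: 10.6
tcp_pos: [0.4825, -0.2743, 0.0598]
tcp_rot: [-3.05, -0.753, 0.0]
ft_force: [0.2, -0.0, -0.1]
gripper_width: 0.0562
grasp_force: 0.0
```

play_rows --commands '[{"tx": -0.07,"ty": 0.33,"tz": 0,"yaw": -0.8,"jaw": 0.2},{"tx": -0.07,"ty": 0.33,"tz": 0,"yaw": -0.8,"jaw": 0.2},{"tx": -0.07,"ty": 0.33,"tz": 0,"yaw": -0.8,"jaw": 0.2},{"tx": -0.07,"ty": 0.33,"tz": 0,"yaw": -0.8,"jaw": 0.2}]'

```text
t: 11.1
tcp_pos: [0.5008, -0.3385, 0.0598]
tcp_rot: [-2.84, -1.341, 0.0]
ft_force: [0.0, -0.1, 0.2]
gripper_width: 0.0561
grasp_force: 0.0
```

play_rows --commands '[{"tx": -0.01,"ty": 0.3,"tz": 0,"yaw": -0.77,"jaw": 0.2},{"tx": -0.01,"ty": 0.3,"tz": 0,"yaw": -0.77,"jaw": 0.2},{"tx": -0.01,"ty": 0.3,"tz": 0,"yaw": -0.77,"jaw": 0.2},{"tx": -0.01,"ty": 0.3,"tz": 0,"yaw": -0.77,"jaw": 0.2}]'

```text
t: 11.6
tcp_pos: [0.5458, -0.3779, 0.06]
tcp_rot: [-2.533, -1.858, -0.0]
ft_force: [-0.6, 1.1, -0.1]
gripper_width: 0.0562
grasp_force: 0.0
```

play_rows --commands '[{"tx": -0.02,"ty": 0.14,"tz": 0,"yaw": -0.76,"jaw": 0.2},{"tx": -0.02,"ty": 0.14,"tz": 0,"yaw": -0.76,"jaw": 0.2},{"tx": -0.02,"ty": 0.14,"tz": 0,"yaw": -0.76,"jaw": 0.2},{"tx": -0.02,"ty": 0.14,"tz": 0,"yaw": -0.76,"jaw": 0.2}]'

```text
t: 12.1
tcp_pos: [0.5714, -0.3904, 0.0601]
tcp_rot: [-2.138, -2.302, -0.0]
ft_force: [0.0, 0.1, 0.3]
gripper_width: 0.0564
grasp_force: 0.0
```

```bash
python3 - <<'E'
from h import *
from workcell import bot
s=bot.read_state();p=s['tcp_pos']*1000;ph=phi(s['tcp_rot']);print(s['t'],p,ph,s['gripper_width'],w2f(p[:2]),s['joints'])
w=bot.snapshot('wrist');t=wtab(w);print(t,w2f(t[0]))
d=bot.snapshot('top');m=mask(d,(100,150,80),(125,255,255),(370,185,480,260));b=rect(d,m,.018);print('blue',b[:3],w2f(b[0]))
a=f2w(0,-350);print(delta(p,ph,(*a,-11.5),4.83))
E
```

```text
12.1 [ 571.37057197 -390.4204351    60.07293088] 4.240651738135921 0.056372618217433904 [   1.55038787 -348.28777872] [ 0.23582243  0.60550501  0.38594139  1.68180496 -0.27527087  0.90853048
  0.80428419]
(array([ 560.2, -297.5]), array([108.6, 113.6]), np.float64(4.82)) [  -1.75665344 -254.7567549 ]
blue (array([ 595. , -250.1]), array([ 11.6, 102.2]), np.float64(4.85)) [  36.91082936 -210.4552225 ]
[-0.009 -0.008  0.358 -0.021]
```

play_rows --commands '[{"tx": -0.01,"ty": -0.01,"tz": 0.2,"yaw": -0.02,"jaw": 0.2},{"tx": -0.01,"ty": -0.01,"tz": 0.32,"yaw": -0.02,"jaw": 0.2},{"tx": -0.01,"ty": -0.01,"tz": 0.36,"yaw": -0.02,"jaw": 0.2},{"tx": -0.01,"ty": -0.01,"tz": 0.36,"yaw": -0.02,"jaw": 0.2},{"tx": -0.01,"ty": -0.01,"tz": 0.36,"yaw": -0.02,"jaw": 0.2}]'

```text
t: 12.82
tcp_pos: [0.5705, -0.3934, -0.0108]
tcp_rot: [2.119, 2.317, 0.0]
ft_force: [-0.3, -0.2, 0.7]
gripper_width: 0.0562
grasp_force: 0.0
```

play_rows --commands '[{"tx": 0.06,"ty": 0,"tz": 0,"yaw": 0,"jaw": 0.2},{"tx": 0.1,"ty": 0,"tz": 0,"yaw": 0,"jaw": 0.2},{"tx": 0.13,"ty": 0,"tz": 0,"yaw": 0,"jaw": 0.2},{"tx": 0.16,"ty": 0,"tz": 0,"yaw": 0,"jaw": 0.2},{"tx": 0.2,"ty": 0,"tz": 0,"yaw": 0,"jaw": 0.2},{"tx": 0.24,"ty": 0,"tz": 0,"yaw": 0,"jaw": 0.2},{"tx": 0.28,"ty": 0,"tz": 0,"yaw": 0,"jaw": 0.2},{"tx": 0.32,"ty": 0,"tz": 0,"yaw": 0,"jaw": 0.2},{"tx": 0.36,"ty": 0,"tz": 0,"yaw": 0,"jaw": 0.2},{"tx": 0.38,"ty": 0,"tz": 0,"yaw": 0,"jaw": 0.2},{"tx": 0.38,"ty": 0,"tz": 0,"yaw": 0,"jaw": 0.2}]'

```text
t: 14.2
tcp_pos: [0.5629, -0.3166, -0.0122]
tcp_rot: [-2.118, -2.319, -0.0]
ft_force: [-0.6, -0.4, -0.9]
gripper_width: 0.0563
grasp_force: 0.0
```

```bash
cat >look.py <<'E'
from h import *
from workcell import bot
s=bot.read_state();p=s['tcp_pos']*1000;ph=phi(s['tcp_rot']);print(s['t'],p,ph,s['ft_force'],w2f(p[:2]))
w=bot.snapshot('wrist');W=cloud(w)*1000
d=bot.snapshot('top');D=cloud(d)*1000
for n,C in(('w',W),('t',D)):
    # long edges of tablet top: points 14..24 mm high, in fixture frame
    P=C[(C[...,2]>13)&(C[...,2]<25)][:,:2];F=(P-O)@np.c_[EX,EY]
    F=F[(abs(F[:,0])<90)&(F[:,1]<340)]
    out=[]
    for y in range(-320,320,20):
        k=F[(F[:,1]>=y)&(F[:,1]<y+20),0]
        if len(k)>15: out.append((y+10,round(k.min(),1),round(k.max(),1)))
    print(n,out)
    if len(F):print(' fy range',np.percentile(F[:,1],[.3,99.7]).round(1))
m=mask(d,(100,150,80),(125,255,255),(200,185,480,260));b=rect(d,m,.018);print('blue',b[:3],w2f(b[0]),'tablet fx~',w2f(b[0])[0]-36.7)
E
python3 look.py
```

```text
14.2 [ 562.93797828 -316.57013392  -12.16594212] 5.183666829159752 [-0.6027535  -0.35893575 -0.93821757] [  -0.63409551 -273.98970571]
w [(-290, np.float64(-29.7), np.float64(27.0)), (-270, np.float64(-53.6), np.float64(48.5)), (-250, np.float64(-56.5), np.float64(52.0)), (-230, np.float64(-56.7), np.float64(51.6)), (-210, np.float64(-57.1), np.float64(51.7)), (-190, np.float64(-56.9), np.float64(51.5)), (-170, np.float64(-57.0), np.float64(51.3)), (-150, np.float64(-57.1), np.float64(51.4))]
 fy range [-269.1 -148. ]
t [(-270, np.float64(-41.3), np.float64(49.5)), (-250, np.float64(-53.8), np.float64(54.2)), (-230, np.float64(-54.3), np.float64(53.0)), (-210, np.float64(-54.7), np.float64(53.1)), (-190, np.float64(-54.8), np.float64(53.5)), (-170, np.float64(-55.0), np.float64(52.9)), (-150, np.float64(-55.2), np.float64(53.1)), (-130, np.float64(-55.2), np.float64(52.8)), (-110, np.float64(-55.1), np.float64(52.9)), (-90, np.float64(-53.7), np.float64(50.4))]
 fy range [-665.6   30.9]
blue (array([ 589.4, -195.7]), array([11.2, 88.7]), np.float64(5.28)) [  35.9111734  -155.77688412] tablet fx~ -0.7888265973144328
```

The tablet is about 1 mm off and 0.4° askew, against ±5 mm of clearance. I'll push it into the gap with a slight correction.

play_rows --commands '[{"tx": 0.05,"ty": 0.002,"tz": 0,"yaw": 0.006,"jaw": 0.2},{"tx": 0.12,"ty": 0.004,"tz": 0,"yaw": 0.012,"jaw": 0.2},{"tx": 0.2,"ty": 0.006,"tz": 0,"yaw": 0.012,"jaw": 0.2},{"tx": 0.28,"ty": 0.008,"tz": 0,"yaw": 0.012,"jaw": 0.2},{"tx": 0.36,"ty": 0.01,"tz": 0,"yaw": 0.012,"jaw": 0.2},{"tx": 0.44,"ty": 0.01,"tz": 0,"yaw": 0.012,"jaw": 0.2},{"tx": 0.52,"ty": 0.01,"tz": 0,"yaw": 0.012,"jaw": 0.2},{"tx": 0.58,"ty": 0.01,"tz": 0,"yaw": 0.012,"jaw": 0.2},{"tx": 0.6,"ty": 0.01,"tz": 0,"yaw": 0.012,"jaw": 0.2},{"tx": 0.6,"ty": 0.01,"tz": 0,"yaw": 0.012,"jaw": 0.2}]'

```text
t: 15.55
tcp_pos: [0.5543, -0.1974, -0.012]
tcp_rot: [-2.126, -2.313, 0.0]
ft_force: [0.1, -0.5, -0.0]
gripper_width: 0.0567
grasp_force: 0.0
```

```bash
python3 look.py
```

```text
15.55 [ 554.27661183 -197.40810767  -11.98753875] 4.821436063892776 [ 0.13681959 -0.50084707 -0.04822985] [   0.76868961 -154.52155111]
w [(-170, np.float64(-28.5), np.float64(28.2)), (-150, np.float64(-51.9), np.float64(51.3)), (-130, np.float64(-54.6), np.float64(53.8)), (-110, np.float64(-54.7), np.float64(53.9)), (-90, np.float64(-54.6), np.float64(54.1)), (-70, np.float64(-89.6), np.float64(90.0)), (-50, np.float64(-61.7), np.float64(57.7)), (-30, np.float64(-62.1), np.float64(57.6))]
 fy range [-149.4  -28.4]
t [(-130, np.float64(-29.3), np.float64(55.4)), (-110, np.float64(-51.9), np.float64(55.2)), (-90, np.float64(-52.6), np.float64(55.1)), (-70, np.float64(-52.6), np.float64(59.4)), (-50, np.float64(-52.3), np.float64(59.3)), (-30, np.float64(-52.5), np.float64(59.6)), (-10, np.float64(-52.6), np.float64(59.2)), (10, np.float64(-52.6), np.float64(59.5)), (30, np.float64(-51.5), np.float64(58.9))]
 fy range [-662.6   35.7]
blue (array([582. , -78.1]), array([11.3, 96.4]), np.float64(4.85)) [ 38.43932376 -37.97141542] tablet fx~ 1.7393237630248848
```

play_rows --commands '[{"tx": 0.05,"ty": -0.001,"tz": 0,"yaw": 0,"jaw": 0.2},{"tx": 0.12,"ty": -0.002,"tz": 0,"yaw": 0,"jaw": 0.2},{"tx": 0.2,"ty": -0.004,"tz": 0,"yaw": 0,"jaw": 0.2},{"tx": 0.28,"ty": -0.005,"tz": 0,"yaw": 0,"jaw": 0.2},{"tx": 0.36,"ty": -0.006,"tz": 0,"yaw": 0,"jaw": 0.2},{"tx": 0.44,"ty": -0.006,"tz": 0,"yaw": 0,"jaw": 0.2},{"tx": 0.52,"ty": -0.006,"tz": 0,"yaw": 0,"jaw": 0.2},{"tx": 0.58,"ty": -0.006,"tz": 0,"yaw": 0,"jaw": 0.2},{"tx": 0.6,"ty": -0.006,"tz": 0,"yaw": 0,"jaw": 0.2},{"tx": 0.6,"ty": -0.006,"tz": 0,"yaw": 0,"jaw": 0.2}]'

```text
t: 16.9
tcp_pos: [0.5429, -0.0778, -0.0121]
tcp_rot: [-2.126, -2.313, 0.0]
ft_force: [-0.4, 0.5, -0.4]
gripper_width: 0.0566
grasp_force: 0.0
```

```bash
python3 look.py
```

```text
16.9 [542.86893891 -77.7677932  -12.11479981] 4.835082603782096 [-0.38145932  0.48202259 -0.44665551] [ -0.52480769 -34.34556885]
w [(-50, np.float64(-61.6), np.float64(57.4)), (-30, np.float64(-61.5), np.float64(57.5)), (-10, np.float64(-61.6), np.float64(57.5)), (10, np.float64(-61.5), np.float64(57.8)), (30, np.float64(-61.5), np.float64(57.7)), (50, np.float64(-61.6), np.float64(57.8)), (70, np.float64(-61.9), np.float64(58.6)), (90, np.float64(-55.7), np.float64(52.8))]
 fy range [-46.5  91.6]
t [(10, np.float64(3.1), np.float64(59.3)), (30, np.float64(-44.9), np.float64(59.3)), (50, np.float64(-53.4), np.float64(59.2)), (70, np.float64(-53.7), np.float64(61.8)), (90, np.float64(-53.6), np.float64(54.4)), (110, np.float64(-53.8), np.float64(53.4)), (130, np.float64(-53.4), np.float64(54.4)), (150, np.float64(-52.5), np.float64(53.2))]
 fy range [-666.9  149.3]
blue (array([571. ,  39.9]), array([11.3, 99.1]), np.float64(4.84)) [37.41393789 80.53575139] tablet fx~ 0.7139378885386236
```

play_rows --commands '[{"tx": 0.05,"ty": 0,"tz": 0,"yaw": 0,"jaw": 0.2},{"tx": 0.12,"ty": 0,"tz": 0,"yaw": 0,"jaw": 0.2},{"tx": 0.2,"ty": 0,"tz": 0,"yaw": 0,"jaw": 0.2},{"tx": 0.28,"ty": 0,"tz": 0,"yaw": 0,"jaw": 0.2},{"tx": 0.36,"ty": 0,"tz": 0,"yaw": 0,"jaw": 0.2},{"tx": 0.43,"ty": 0,"tz": 0,"yaw": 0,"jaw": 0.2},{"tx": 0.48,"ty": 0,"tz": 0,"yaw": 0,"jaw": 0.2},{"tx": 0.5,"ty": 0,"tz": 0,"yaw": 0,"jaw": 0.2},{"tx": 0.5,"ty": 0,"tz": 0,"yaw": 0,"jaw": 0.2}]'

```text
t: 18.12
tcp_pos: [0.5345, 0.0218, -0.0121]
tcp_rot: [-2.126, -2.313, 0.0]
ft_force: [-0.1, 0.1, 0.5]
gripper_width: 0.0567
grasp_force: 0.0
```

```bash
python3 look.py
```

```text
18.125 [534.47080232  21.78815786 -12.10254528] 4.827906819996397 [-0.12369498  0.08000723  0.53392499] [-0.51055105 65.56396967]
w [(50, np.float64(-61.6), np.float64(57.5)), (70, np.float64(-90.0), np.float64(90.0)), (90, np.float64(-55.6), np.float64(52.9)), (110, np.float64(-55.5), np.float64(52.9)), (130, np.float64(-55.6), np.float64(53.0)), (150, np.float64(-55.7), np.float64(52.8)), (170, np.float64(-55.8), np.float64(53.1)), (190, np.float64(-55.6), np.float64(52.9))]
 fy range [ 52.7 191.5]
t [(150, np.float64(-27.1), np.float64(54.7)), (170, np.float64(-52.1), np.float64(54.9)), (190, np.float64(-53.6), np.float64(54.1)), (210, np.float64(-53.5), np.float64(53.8)), (230, np.float64(-53.4), np.float64(54.8)), (250, np.float64(-52.6), np.float64(53.0))]
 fy range [-674.9  249.1]
blue (array([561.8, 148.2]), array([11.4, 82.6]), np.float64(4.65)) [ 37.36542399 189.2258045 ] tablet fx~ 0.6654239858137103
```

play_rows --commands '[{"tx": 0.03,"ty": 0.002,"tz": 0,"yaw": 0.005,"jaw": 0.2},{"tx": 0.07,"ty": 0.006,"tz": 0,"yaw": 0.015,"jaw": 0.2},{"tx": 0.11,"ty": 0.01,"tz": 0,"yaw": 0.025,"jaw": 0.2},{"tx": 0.15,"ty": 0.015,"tz": 0,"yaw": 0.035,"jaw": 0.2},{"tx": 0.19,"ty": 0.02,"tz": 0,"yaw": 0.045,"jaw": 0.2},{"tx": 0.23,"ty": 0.025,"tz": 0,"yaw": 0.054,"jaw": 0.2},{"tx": 0.26,"ty": 0.028,"tz": 0,"yaw": 0.054,"jaw": 0.2},{"tx": 0.28,"ty": 0.03,"tz": 0,"yaw": 0.054,"jaw": 0.2},{"tx": 0.285,"ty": 0.03,"tz": 0,"yaw": 0.054,"jaw": 0.2},{"tx": 0.285,"ty": 0.03,"tz": 0,"yaw": 0.054,"jaw": 0.2}]'

```text
t: 19.48
tcp_pos: [0.5358, 0.0789, -0.0121]
tcp_rot: [-2.157, -2.284, 0.0]
ft_force: [-0.1, 0.1, -1.9]
gripper_width: 0.0567
grasp_force: 0.0
```

```bash
python3 look.py
```

```text
19.475 [535.75357884  78.92797176 -12.05750259] 3.263400348002226 [-0.13263678  0.08922288 -1.92737681] [  5.57881937 122.39286564]
w [(30, np.float64(56.8), np.float64(57.3)), (50, np.float64(56.8), np.float64(57.3)), (110, np.float64(-23.9), np.float64(33.2)), (130, np.float64(-47.9), np.float64(58.7)), (150, np.float64(-48.7), np.float64(59.9)), (170, np.float64(-48.3), np.float64(60.2)), (190, np.float64(-47.9), np.float64(60.8)), (210, np.float64(-47.2), np.float64(61.5)), (230, np.float64(-46.8), np.float64(62.3)), (250, np.float64(-46.5), np.float64(62.3))]
 fy range [121.3 248.9]
t [(230, np.float64(-31.7), np.float64(63.9)), (250, np.float64(-43.9), np.float64(63.7)), (270, np.float64(-42.9), np.float64(64.8)), (290, np.float64(-42.8), np.float64(64.1)), (310, np.float64(-38.6), np.float64(59.7))]
 fy range [-674.8  305.5]
blue (array([566., 217.]), array([11. , 55.8]), np.float64(3.33)) [ 47.34344149 257.42785115] tablet fx~ 10.643441490175384
```

The tablet is at about the bay centre. Backing off, lifting, then checking.

play_rows --commands '[{"tx": -0.05,"ty": 0,"tz": 0,"yaw": 0,"jaw": 0.2},{"tx": -0.12,"ty": 0,"tz": 0,"yaw": 0,"jaw": 0.2},{"tx": -0.15,"ty": 0,"tz": -0.1,"yaw": 0,"jaw": 0.2},{"tx": -0.15,"ty": 0,"tz": -0.4,"yaw": 0,"jaw": 0.2},{"tx": -0.2,"ty": 0,"tz": -0.8,"yaw": 0,"jaw": 0.2},{"tx": -0.6,"ty": 0,"tz": -0.9,"yaw": 0,"jaw": 0.2},{"tx": -0.95,"ty": 0,"tz": -0.9,"yaw": 0,"jaw": 0.2},{"tx": -0.95,"ty": 0,"tz": -0.9,"yaw": 0,"jaw": 0.2},{"tx": -0.95,"ty": 0,"tz": -0.9,"yaw": 0,"jaw": 0.2},{"tx": -0.95,"ty": 0,"tz": -0.9,"yaw": 0,"jaw": 0.2}]'

```text
t: 20.82
tcp_pos: [0.5463, -0.1109, 0.1677]
tcp_rot: [-2.158, -2.283, 0.0]
ft_force: [0.7, 0.2, 0.5]
gripper_width: 0.0563
grasp_force: 0.0
```

play_rows --commands '[{"tx": -0.5,"ty": 0,"tz": 0,"yaw": 0,"jaw": 0.2},{"tx": -0.9,"ty": 0,"tz": 0,"yaw": 0,"jaw": 0.2},{"tx": -0.9,"ty": 0,"tz": 0,"yaw": 0,"jaw": 0.2},{"tx": -0.9,"ty": 0,"tz": 0,"yaw": 0,"jaw": 0.2},{"tx": -0.9,"ty": 0,"tz": 0,"yaw": 0,"jaw": 0.2}]'

```text
t: 21.45
tcp_pos: [0.557, -0.2893, 0.1674]
tcp_rot: [-2.155, -2.284, 0.0]
ft_force: [0.2, -0.1, 0.4]
gripper_width: 0.0567
grasp_force: 0.0
```

```bash
python3 - <<'E'
from h import *
from workcell import bot
s=bot.read_state();print(s['t'],s['tcp_pos'],s['ft_force'])
d=bot.snapshot('top');D=cloud(d)*1000
cv2.imwrite('pics/end.png',cv2.resize(d['frame'][100:320,180:480],None,fx=2.6,fy=2.6)[:,:,::-1])
m=np.zeros((400,640),np.uint8);k=(D[...,2]>10)&(D[...,2]<30);m[190:270,205:306]=255*k[190:270,205:306]
t=rect(d,m,.018,3);print('tab',t[:3])
c=cv2.boxPoints((tuple(map(float,t[0])),(108,176),float(t[2])));B=np.array([530.8,175.4]);a=np.deg2rad(3.28)
print('corners in bay',((c-B)@np.array([[np.cos(a),-np.sin(a)],[np.sin(a),np.cos(a)]])).round(1).tolist(),'limits 69,103')
g=mask(d,(50,100,40),(80,255,255),(190,180,325,285));print('bay',rect(d,g,0)[:3])
E
```

```text
21.45 [ 0.55699734 -0.28925345  0.1674071 ] [ 0.20525769 -0.08138218  0.36746628]
tab (array([531.4, 173.8]), array([108.7, 176.4]), np.float64(3.23))
corners in bay [[-53.4, 86.4], [-53.6, -89.6], [54.4, -89.7], [54.6, 86.3]] limits 69,103
bay (array([530.8, 175.4]), array([177.7, 246. ]), np.float64(3.28))
```

View pics/end.png

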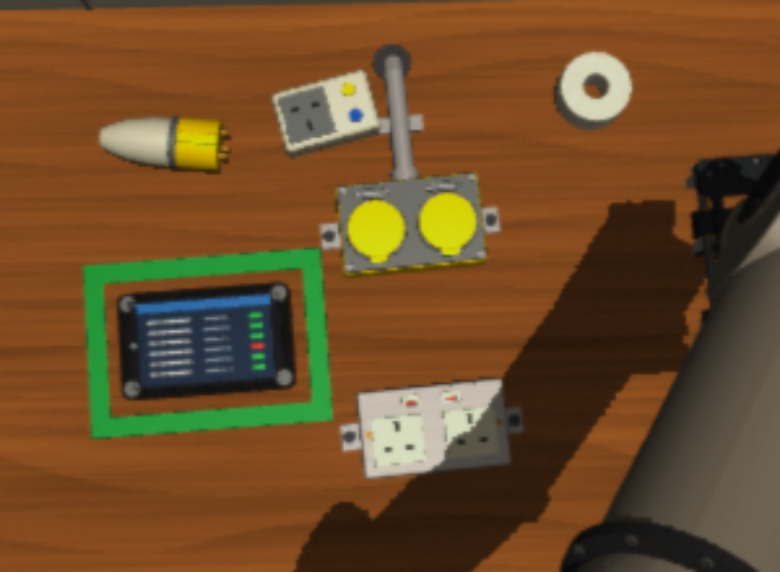

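The tablet lies centred inside the green tape at (205,340), about 13 mm or more clear on every side. The plug, adaptor and label roll are where they started, and the hand is clear. Handing in.

```bash
python3 -c "
from workcell import bot
print(bot.hand_in())"
```

```text
the job is handed in; nothing more can be done
None
```

The tablet was pushed flat through the gap and lies wholly inside the green rectangle (at least 13 mm clear inside the tape), the hand is off it, the bystanders look unmoved, and the job was handed in at about 21.5 s; before that, one side push missed above the tablet and the next pressed the fingertips on the bench, with the wrist force reading about 61 N.

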